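# Shim the seized foot of a bench scale until it no longer rocks

## Robot

A 6-joint arm with a two-finger parallel gripper is mounted at the origin on a cart in front of the work surface, level with it; the furniture and walls round the work are solid. World frame = base frame: x ahead of the robot, y to its left, z up, the work surface at z = 0. Lengths are in m, angles in rad, forces in N, time in s.
With the tool pointing down it reaches from about 0.425 to 0.95 m from the base axis. Payload 3.5 kg.
Tool frame: the origin (TCP) lies at the very end of the fingers, on their centre line; the grasp point (between the pads) lies 19 mm behind it (ctrl.grip_point_offset is the distance from the TCP to the grasp point, in m); z points along the fingers, y is the line along which they close (so a half turn about z gives the same grasp; the last joint's range is limited). The gripper opens to 85 mm and grips with 20 to 120 N. Pads are 22 mm wide; open, the fingers measure 114 mm over their backs; the gripper's body (76 mm by 85 mm) begins 54 mm behind the grasp point. The pads swing forward as they close: fully open they stand 13 mm farther back than shut.
Start: joints at [0.975, 0.286, 1.577, -0, 1.279, -0.15], TCP at [0.291, 0.609, 0.231] pointing down, gripper open.
Joint ranges: [-2.77, 2.77], [-0.9, 2.22], [0.21, 2.48], [-1.53, 4.67], [0.24, 2.81], [-2.84, 2.84]. Speed limits (rad/s): [2.79, 2.79, 3.14, 3.14, 3.14, 3.14].

## Interface

Orientations are given as a unit quaternion [x, y, z, w].
In Python, from plant import ctrl gives the robot as it stands. The module is installed in compiled form; this text tells all that it offers.
- The arm moves only by the shell command python3 -m pendant 'ROWS' [OPENING] [FORCE]. ROWS is JSON, a list of rows, each an object of numbers: "dx", "dy", "dz": the shift along the tool's x, y, z in cm; "twist": the turn about the tool's z in degrees. A call has 1 to 10 rows; each row is the pose to reach, as a shift and turn from the pose commanded when the call began, along the tool's axes at that moment; what a row does not reach only later rows make up. A row lasts 1/8 s, in which the tool goes at most 62.5 mm and 10.7 degrees, less where a joint would pass 70% of its speed; a pose out of reach is approached as far as the arm can. A call with a gripper value outside its range is refused whole. OPENING is the opening in per cent of the stroke, from 0 (shut) to 100 (fully open), set as the call begins (- or left out, the last holds). The fingers move at their own pace and stop on an object; FORCE is the grip in N (left out, the last holds). Time passes only in rows, so rows that repeat a pose let the fingers close. It gives the time, the measured TCP pose, the force, the opening and the grip force at its end, in the units of the state.
- ctrl.get_state(): the state, without advancing time (a new reading comes with each control period).
- ctrl.read_camera(name): name is "scene" or "top" or "wrist"; returns a dict with "img" (420x560x3 uint8, red, green, blue), "depth" (420x560 float32, m along the optical axis (not along the pixel's ray), 0 where there is no reading), "camera_matrix" (3x3 intrinsics, pixels), "distortion" ([k1, k2, p1, p2, k3] as OpenCV has them; the pictures are not rectified), "xyz" and "rotation" of the camera in the world; the wrist camera has in their place "tool_from_camera" (4x4, takes a point from camera to tool coordinates, whose origin is the TCP and whose axes are the flange's). Camera axes: x right, y up, looking along -z (the intrinsics and any distortion apply to the point x, -y, -z); pixel columns grow to the right and rows downward; lengths in m; the calibration is good to about 2 mm. A picture is of the moment at which its call begins: read the wrist's pose just before it.
- ctrl.sign_off(): hands the job in; it is judged then, once.
The state is a dict: "time": time; "qpos": joint angles; "dq": joint speeds; "joint_efforts": joint torques, N m; "eef_pos": TCP position; "tcp_rot": TCP orientation; "contact_force": force on the tool from outside, world axes, zero at the start; "wrist_torque": the same for the moment, N m; "opening": opening from 0.0 (shut) to 1.0 (fully open); "finger_force": force on a finger pad.
Only numpy, scipy, OpenCV 4.12 (cv2) and the standard library are available. Lean on these libraries where they do the work, as an engineer would, in place of code of your own. Each camera call takes 0.05 s, during which the arm holds its last target. There are 200 camera calls.

## Task

The bench scale rocks because its front left screw foot is seized short and hangs clear of the bench. Without picking anything up, push the orange levelling wedge, thin end first, under that foot until the foot bears on it and the scale no longer rocks, without jacking the scale out of level or shoving it along. Then leave the wedge there, press down on the pan corner above that foot to prove it, and finish while still holding that corner down with a fingertip, with the scale staying level; leave the two bushings and the V block alone.

Things in the scene. Friction and masses are not known exactly. Their poses are not given: they have to be found in the camera images.
- scale: white bench scale, loose, 1.8 kg, 200 x 220 mm, 62 mm high. Origin at bench level under its middle; x to its rear, y to its left, z up. Display panel at the front (-x). Four screw feet at x +-75, y +-85 mm. The front left one (-75, +85) is seized short: the scale stands level on the other three and tips down there under about 3 N. Housing underside 22 mm up. Pan x -50 to +95, y +-100 mm
- seized_foot (a joint): how far the front left foot is screwed in, in m: the gap between its flat pad and the bench while the scale stands level, 0.005 to 0.008. The thread is seized: it does not move under hand forces
- foot_pad (a point): centre of the flat underside of the seized foot's rubber pad, 24 mm in diameter, 8 mm high
- pan_corner (a point): the place to press: top of the steel pan near its front left corner, 18 mm in from each edge, 62 mm above the bench
- wedge: orange plastic wedge, loose, 65 to 125 g, 90 x 40 mm, flat below, rising evenly from 1.5 mm at the thin end to 16 mm at the upright back. Origin mid underside, x to the thin end. Lies left of the scale, thin end roughly to the foot (push along the scale's -y). Slides under 1.5 N until the foot bears on it; the push then rises to about 5 N within 3 mm, and going on drags or lifts the scale
- wedge_tip (a point): middle of the wedge's thin end, on its underside
- wedge_back (a point): middle of the wedge's upright back face (40 mm wide, 16 mm high), 8 mm above the bench
- bushing_a: bronze flanged bushing standing in front of the scale, 34 mm in diameter, 30 mm high; bystander, origin at its underside
- bushing_b: grey steel flanged bushing standing in front of the scale, 26 mm in diameter, 22 mm high; bystander, origin at its underside
- v_block: steel V block, 40 x 35 x 30 mm, to the left of the scale's rear; bystander, origin at its underside
Not all that is in view belongs to the job. Of the things that look like the wedge, take the one that is farthest to the robot's right at the start.

How it is judged:
By the outcome, as a careful person would: the job done as asked, in the order asked, and still so for the second after the job is handed in, while the arm keeps its last pose, push and grip.
It also fails if it takes over 48 s, if anything falls off the work surface, if the arm or the gripper's body presses on something with over 40 N, if the wrist force passes 120 N, or if a joint passes its speed limit or range.

## Working session

There is one attempt and no reset: what is moved stays moved. The work goes in short steps, Python scripts to look and compute and a shell command to move; the robot and the scene stay as the last step left them, time stands still between calls to the robot, and variables do not carry over. Pictures are saved under pics/ and viewed, at most 10 in all, crops included, and the job is handed in when it is done.

```bash
mkdir -p pics; cat > h.py <<'E'
import numpy as np, cv2
from scipy.spatial.transform import Rotation as R
from plant import ctrl
def cam(name):
    s=ctrl.get_state(); c=ctrl.read_camera(name)
    if name=="wrist":
        T=np.eye(4); T[:3,:3]=R.from_quat(s["tcp_rot"]).as_matrix(); T[:3,3]=s["eef_pos"]
        M=T@np.array(c["tool_from_camera"]); c["P"],c["Rm"]=M[:3,3],M[:3,:3]
    else:
        r=np.array(c["rotation"]); c["P"]=np.array(c["xyz"]); c["Rm"]=r if r.shape==(3,3) else R.from_quat(r).as_matrix()
    return c
def rays(c,uv):
    p=cv2.undistortPoints(np.array(uv,float).reshape(-1,1,2),np.array(c["camera_matrix"]),np.array(c["distortion"])).reshape(-1,2)
    return np.c_[p[:,0],-p[:,1],-np.ones(len(p))]@c["Rm"].T
def at_z(c,uv,z):
    d=rays(c,uv); return c["P"]+d*((z-c["P"][2])/d[:,2])[:,None]
def at_depth(c,uv):
    uv=np.array(uv,int).reshape(-1,2); return c["P"]+rays(c,uv)*c["depth"][uv[:,1],uv[:,0]][:,None]
def proj(c,X):
    q=(np.array(X).reshape(-1,3)-c["P"])@c["Rm"]*[1,-1,-1]
    return cv2.projectPoints(q,np.zeros(3),np.zeros(3),np.array(c["camera_matrix"]),np.array(c["distortion"]))[0].reshape(-1,2)
def save(c,n): cv2.imwrite("pics/"+n,c["img"][:,:,::-1])
E
python3 - <<'E'
from h import *
s=ctrl.get_state(); print(s["tcp_rot"],s["eef_pos"],s["contact_force"])
for n in("scene","top"):
    c=cam(n); save(c,n+".png"); print(n,c["P"],c["Rm"].round(2).tolist())
E
```

```text
[ 2.21054356e-01  9.75260773e-01 -1.10461221e-03 -4.19933212e-04] [0.29064262 0.60848821 0.22994418] [ 0.2572663   0.11418742 -0.08029709]
scene [ 0.08249512 -0.59096006  0.86524698] [[0.8, 0.41, -0.43], [-0.6, 0.55, -0.58], [-0.0, 0.72, 0.69]]
top [0.52500792 0.0782111  0.93375513] [[-0.01, 1.0, -0.05], [-1.0, -0.01, -0.01], [-0.01, 0.05, 1.0]]
```

View pics/scene.png

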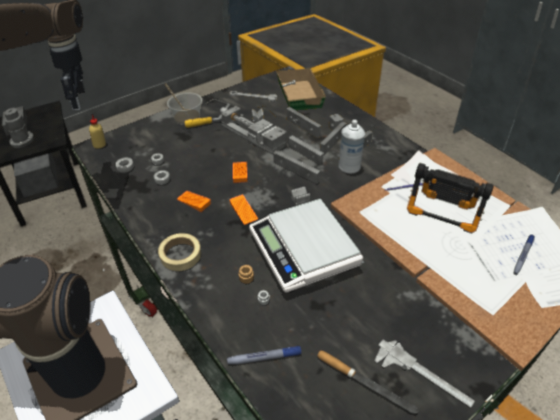

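View pics/top.png

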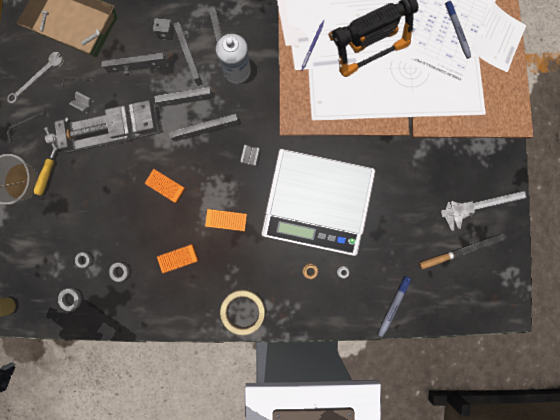

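The top view shows three orange wedge-like blocks at (226,219), (164,186) and (177,259). The one farthest to the robot's right (image right) is (226,219), next to the scale's front left. I'll check it in a close crop.

```bash
python3 - <<'E'
from h import *
c=cam("top"); np.save("top.npy",c,allow_pickle=True)
im=c["img"][140:265,190:385,::-1]; cv2.imwrite("pics/crop.png",cv2.resize(im,None,fx=4,fy=4,interpolation=cv2.INTER_CUBIC))
hsv=cv2.cvtColor(c["img"],cv2.COLOR_RGB2HSV)
m=cv2.inRange(hsv,(5,150,120),(20,255,255)); m[:200]=0;m[:,:195]=0; m[240:]=0; m[:,255:]=0
p=np.argwhere(m)[:,::-1]; r=cv2.minAreaRect(p.astype(np.float32)); b=cv2.boxPoints(r); print(r,b)
print(at_z(c,b,0.008).round(4))
w=at_depth(c,p); print("z stats along y"); 
for y in np.arange(w[:,1].min(),w[:,1].max(),.01):
    k=abs(w[:,1]-y-.005)<.005; print(round(y+.005,3),w[k,2].mean().round(4),w[k,0].mean().round(4))
white=((hsv[:,:,2]>150)&(hsv[:,:,1]<50)).astype(np.uint8); white[:140]=0;white[265:]=0;white[:,:255]=0;white[:,385:]=0
q=np.argwhere(white)[:,::-1].astype(np.float32); r=cv2.minAreaRect(q); b=cv2.boxPoints(r); print(r,b); print(at_z(c,b,.06).round(4))
print(at_depth(c,[[320,180],[250,155],[310,271],[343,272],[225,200]]).round(4))
E
```

```text
((225.53079223632812, 219.7538604736328), (39.69111251831055, 17.4888973236084), 7.125016689300537) [[204.75388 225.96925]
 [206.9231  208.6154 ]
 [246.30771 213.53847]
 [244.13849 230.89232]]
[[0.5278 0.2454 0.008 ]
 [0.5679 0.2401 0.008 ]
 [0.5552 0.1487 0.008 ]
 [0.5152 0.1541 0.008 ]]
z stats along y
0.083 nan nan
0.093 nan nan
0.103 nan nan
0.113 nan nan
0.123 nan nan
0.133 nan nan
0.143 nan nan
0.153 0.0023 0.5387
0.163 0.0039 0.5378
0.173 0.0053 0.5376
0.183 0.0074 0.5394
0.193 0.0086 0.5416
0.203 0.0103 0.5417
0.213 0.0117 0.5439
0.223 0.0133 0.5447
0.233 0.015 0.5465
0.243 0.0162 0.5432
((307.34088134765625, 199.7559814453125), (121.39167022705078, 89.51155853271484), 11.888657569885254) [[238.72684 231.04776]
 [257.16714 143.45624]
 [375.95493 168.4642 ]
 [357.51462 256.05573]]
[[ 0.5156  0.1617  0.06  ]
 [ 0.7077  0.1192  0.06  ]
 [ 0.6488 -0.142   0.06  ]
 [ 0.4573 -0.0964  0.06  ]]
[[ 6.247e-01 -1.750e-02  5.970e-02]
 [ 6.905e-01  1.383e-01  1.420e-02]
 [ 4.201e-01  3.200e-03  1.000e-03]
 [ 4.163e-01 -7.360e-02  6.000e-04]
 [ 5.878e-01  1.987e-01  8.000e-04]]<stdin>:10: RuntimeWarning: Mean of empty slice.
  ret = ret.dtype.type(ret / rcount)
```

View pics/crop.png

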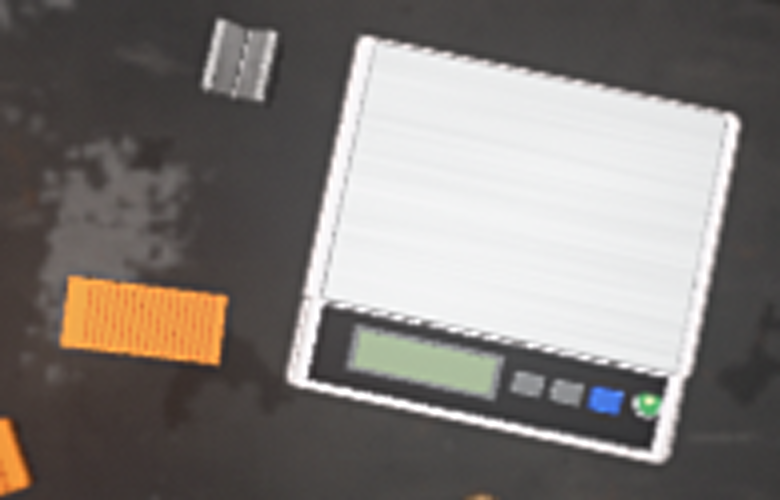

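The crop shows the chosen wedge with its thick, unribbed end at left (70,312) and its thin end at right (222,328), facing the scale's front left corner (290,383). The V block is at (240,60).

```bash
python3 - <<'E'
from h import *
c=np.load("top.npy",allow_pickle=True).item()
px=np.array([(365,38),(740,118),(662,462),(290,383)])/4+[190-.4,140-.4]
for z in(.05,.06):
    w=at_z(c,px,z)[:,:2]; RL,RR,FR,FL=w
    print(z,w.round(4).tolist(),np.linalg.norm(RL-RR),np.linalg.norm(FL-FR),np.linalg.norm(RL-FL),np.linalg.norm(RR-FR))
    ctr=w.mean(0); ey=(RL-RR+FL-FR);ey/=np.linalg.norm(ey);ex=np.array([ey[1],-ey[0]]);exm=(RL-FL+RR-FR);print("yaw",np.degrees(np.arctan2(ex[1],ex[0])),np.degrees(np.arctan2(exm[1],exm[0])))
    f=ctr-.075*ex+.085*ey; pc=ctr-.032*ex+.082*ey; print("ctr",ctr,"foot",f,"pan",pc,"-y",-ey)
back=np.array([.5478,.2428]);tip=np.array([.5352,.1514]);d=tip-back;d/=np.linalg.norm(d);n=np.array([-d[1],d[0]])
print("wedge dir",d,np.degrees(np.arctan2(d[1],d[0])),"foot along from tip",(f-tip)@d,"lat(+left of dir)",(f-tip)@n)
E
```

```text
0.05 [[0.6962, 0.0671], [0.6488, -0.1414], [0.4587, -0.093], [0.5054, 0.1112]] 0.21381053274411255 0.20951255839428753 0.1959197862488508 0.19611483252907932
yaw -12.844324588549156 -13.647069712242379
ctr [ 0.57726812 -0.01402886] foot [0.52304054 0.08551696] pan [0.56429767 0.073033  ] -y [-0.22230282 -0.97497767]
0.06 [[0.6943, 0.0672], [0.6474, -0.1389], [0.4595, -0.0911], [0.5056, 0.1108]] 0.21139119139556078 0.2071418501365667 0.19370288498684163 0.1938957242498358
yaw -12.844324588549163 -13.64706971224238
ctr [ 0.57667678 -0.01298513] foot [0.52244919 0.08656068] pan [0.56370632 0.07407673] -y [-0.22230282 -0.97497767]
wedge dir [-0.13656404 -0.99063124] -97.84907074148886 foot along from tip 0.06597315402245159 lat(+left of dir) -0.003776628299660823
```

```bash
python3 -m pendant '[{"dx":-4.75,"dy":-2.4,"dz":1,"twist":9},{"dx":-9.5,"dy":-4.75,"dz":2.5,"twist":18},{"dx":-14.25,"dy":-7.1,"dz":4,"twist":27},{"dx":-19,"dy":-9.5,"dz":5.5,"twist":36},{"dx":-23.75,"dy":-11.9,"dz":7,"twist":45},{"dx":-28.5,"dy":-14.2,"dz":8.5,"twist":54},{"dx":-33.25,"dy":-16.6,"dz":10,"twist":63},{"dx":-38,"dy":-19,"dz":11,"twist":72},{"dx":-38,"dy":-19,"dz":11,"twist":72.25},{"dx":-38,"dy":-19,"dz":11,"twist":72.25}]' 10 20
python3 - <<'E'
from h import *
s=ctrl.get_state(); c=cam("wrist"); save(c,"w1.png"); np.save("w1.npy",c,allow_pickle=True)
print(np.array(c["tool_from_camera"]).round(3).tolist()); m=R.from_quat(s["tcp_rot"]).as_matrix(); print(s["eef_pos"],m.round(4).tolist(),np.degrees(np.arctan2(m[1,0],m[0,0])),s["qpos"],s["opening"])
E
```

```text
time: 1.4
eef_pos: [0.5516, 0.2739, 0.1211]
tcp_rot: [0.753, 0.658, -0.0, -0.0]
contact_force: [0.8, 0.1, -1.1]
opening: 0.102
finger_force: 0.0
[[-0.001, 0.946, 0.324, 0.084], [1.0, 0.001, -0.001, 0.001], [-0.001, 0.324, -0.946, -0.143], [0.0, 0.0, 0.0, 1.0]]
[0.55158862 0.27389211 0.12107005] [[0.1352, 0.9908, -0.0009], [0.9908, -0.1352, 0.0002], [0.0001, -0.0009, -1.0]] 82.22852157878663 [2.96109714e-01 2.69201845e-01 1.81060359e+00 5.40307166e-04
 1.06259155e+00 4.31484449e-01] 0.10180574806269047
```

View pics/w1.png

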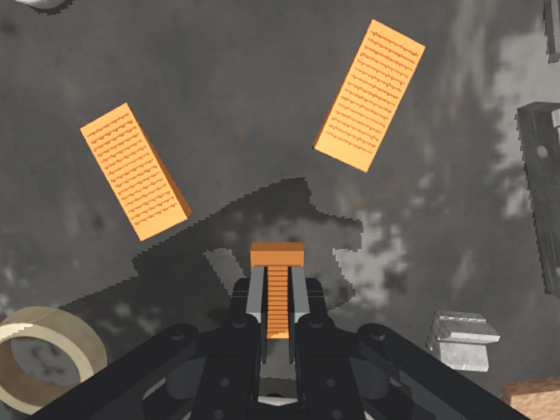

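The wrist view shows the wedge's back face, bottom edge at row 243, columns 251–304, centred under the fingers (about column 278). The other two blocks, at (135,172) and (370,95), are well clear.

```bash
python3 - <<'E'
from h import *
c=np.load("w1.npy",allow_pickle=True).item()
print(at_z(c,[[251,243],[304,243]],0.0).round(4).tolist(),at_z(c,[[251,265],[304,265]],0.016).round(4).tolist())
E
```

```text
[[0.5277, 0.2433, 0.0], [0.5693, 0.2376, 0.0]] [[0.527, 0.2322, 0.016], [0.567, 0.2267, 0.016]]
```

```bash
python3 -m pendant '[{"dz":5},{"dz":9},{"dz":11.3},{"dz":11.4},{"dz":11.4}]'
```

```text
$[0]: bad value
```

```bash
python3 -m pendant '[{"dx":0,"dy":0,"dz":5,"twist":0},{"dx":0,"dy":0,"dz":9,"twist":0},{"dx":0,"dy":0,"dz":11.3,"twist":0},{"dx":0,"dy":0,"dz":11.4,"twist":0},{"dx":0,"dy":0,"dz":11.4,"twist":0}]'
```

```text
time: 2.08
eef_pos: [0.5523, 0.275, 0.0087]
tcp_rot: [0.753, 0.658, 0.001, 0.0]
contact_force: [0.0, -0.4, 0.3]
opening: 0.102
finger_force: 0.0
```

```bash
python3 -m pendant '[{"dx":-1.2,"dy":0,"dz":0,"twist":0},{"dx":-2,"dy":0,"dz":0,"twist":0},{"dx":-2.4,"dy":0,"dz":0,"twist":0},{"dx":-3,"dy":0.05,"dz":0,"twist":0.5},{"dx":-3.6,"dy":0.1,"dz":0,"twist":1},{"dx":-4.2,"dy":0.15,"dz":0,"twist":1.5},{"dx":-4.8,"dy":0.2,"dz":0,"twist":2},{"dx":-5.4,"dy":0.25,"dz":0,"twist":2.4},{"dx":-6,"dy":0.29,"dz":0,"twist":2.8},{"dx":-6,"dy":0.29,"dz":0,"twist":2.8}]'
python3 - <<'E'
from h import *
c=cam("top"); np.save("t2.npy",c,allow_pickle=True)
cv2.imwrite("pics/crop2.png",cv2.resize(c["img"][140:265,190:385,::-1],None,fx=4,fy=4,interpolation=cv2.INTER_CUBIC))
E
```

```text
time: 3.32
eef_pos: [0.5465, 0.2133, 0.0071]
tcp_rot: [0.77, 0.639, -0.0, -0.0]
contact_force: [0.3, -0.6, -0.3]
opening: 0.099
finger_force: 0.0
```

View pics/crop2.png

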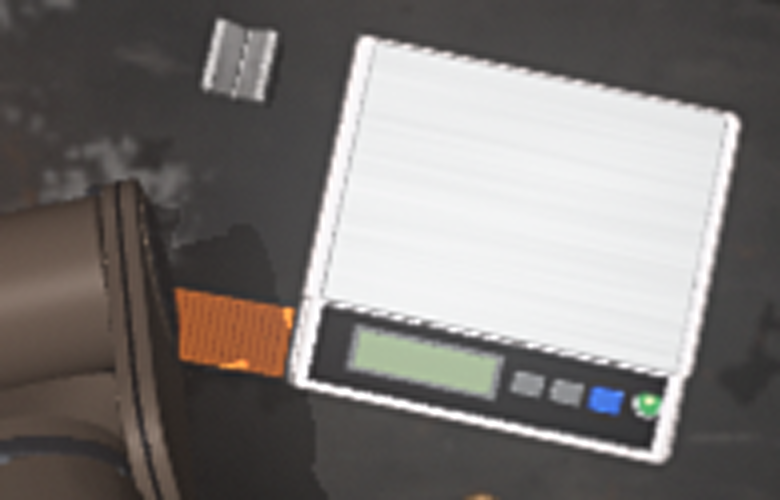

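The top view shows the wedge tip just at the scale's left edge, (290,340). The wedge's side edges run (178,290)–(293,308) and (178,360)–(285,375), and the scale hasn't moved.

```bash
python3 - <<'E'
from h import *
c=np.load("t2.npy",allow_pickle=True).item()
e=np.array([(180,290),(280,306),(180,360),(280,374)])/4+[189.6,139.6]
w=at_z(c,e,.006)[:,:2]; print(w.round(4).tolist())
a=(w[0]+w[2])/2;b=(w[1]+w[3])/2;d=b-a;d/=np.linalg.norm(d);n=np.array([-d[1],d[0]]);f=np.array([.523,.0855])
print(np.degrees(np.arctan2(d[1],d[0])),"foot lat left of axis",(f-b)@n)
s=ctrl.get_state();m=R.from_quat(s["tcp_rot"]).as_matrix();t=m[:2,0];print("tool hd",np.degrees(np.arctan2(t[1],t[0]))-180,s["eef_pos"],"foot in tool",m.T[:2,:2]@(f-np.array(s["eef_pos"][:2])),s["contact_force"])
E
```

```text
[[0.559, 0.176], [0.5489, 0.1181], [0.5185, 0.1764], [0.5096, 0.1186]]
-99.2948750272377 foot lat left of axis -0.0009004903808079435
tool hd -100.60859989303182 [0.54648317 0.21349884 0.00713466] foot in tool [-0.13013426  0.00048269] [ 0.58915889  1.15525094 -0.35293658]
```

```bash
python3 -m pendant '[{"dx":-0.5,"dy":0.03,"dz":0,"twist":0.2},{"dx":-1,"dy":0.06,"dz":0,"twist":0.4},{"dx":-1.5,"dy":0.09,"dz":0,"twist":0.6},{"dx":-2,"dy":0.12,"dz":0,"twist":0.8},{"dx":-2.5,"dy":0.16,"dz":0,"twist":1},{"dx":-3,"dy":0.2,"dz":0,"twist":1.3},{"dx":-3.5,"dy":0.25,"dz":0,"twist":1.5},{"dx":-3.6,"dy":0.25,"dz":0,"twist":1.5},{"dx":-3.6,"dy":0.25,"dz":0,"twist":1.5}]'
python3 -m pendant '[{"dx":-0.1,"dy":0,"dz":0,"twist":0},{"dx":-0.2,"dy":0,"dz":0,"twist":0},{"dx":-0.3,"dy":0,"dz":0,"twist":0}]'
python3 -m pendant '[{"dx":-0.1,"dy":0,"dz":0,"twist":0},{"dx":-0.2,"dy":0,"dz":0,"twist":0}]'
```

```text
time: 4.5
eef_pos: [0.5425, 0.1779, 0.0074]
tcp_rot: [0.778, 0.629, -0.0, 0.0]
contact_force: [-0.4, -0.1, 0.3]
opening: 0.097
finger_force: 0.0
time: 4.88
eef_pos: [0.5419, 0.1752, 0.0074]
tcp_rot: [0.778, 0.629, 0.0, 0.0]
contact_force: [0.0, 1.4, 0.4]
opening: 0.101
finger_force: 0.3
time: 5.12
eef_pos: [0.5415, 0.1732, 0.0074]
tcp_rot: [0.778, 0.629, 0.0, 0.0]
contact_force: [0.3, 1.6, 0.9]
opening: 0.104
finger_force: 0.4
```

```bash
python3 -m pendant '[{"dx":-0.1,"dy":0,"dz":0,"twist":0},{"dx":-0.2,"dy":0,"dz":0,"twist":0}]' | sed -n '1,4p'
python3 -m pendant '[{"dx":-0.1,"dy":0,"dz":0,"twist":0},{"dx":-0.2,"dy":0,"dz":0,"twist":0}]' | sed -n '1,4p'
```

```text
time: 5.38
eef_pos: [0.5411, 0.1712, 0.0074]
tcp_rot: [0.778, 0.629, 0.0, 0.0]
contact_force: [0.3, 1.0, 1.0]
time: 5.62
eef_pos: [0.5407, 0.1692, 0.0074]
tcp_rot: [0.778, 0.629, 0.0, 0.0]
contact_force: [-0.2, 1.1, 0.6]
```

```bash
python3 -m pendant '[{"dx":-0.1,"dy":0,"dz":0,"twist":0},{"dx":-0.2,"dy":0,"dz":0,"twist":0}]' | sed -n '1,4p'
python3 -m pendant '[{"dx":-0.1,"dy":0,"dz":0,"twist":0},{"dx":-0.15,"dy":0,"dz":0,"twist":0}]' | sed -n '1,4p'
```

```text
time: 5.88
eef_pos: [0.5402, 0.1673, 0.0074]
tcp_rot: [0.778, 0.629, 0.0, 0.0]
contact_force: [0.7, 0.0, 0.4]
time: 6.12
eef_pos: [0.5399, 0.1658, 0.0073]
tcp_rot: [0.778, 0.629, -0.0, -0.0]
contact_force: [0.2, 1.0, 0.7]
```

```bash
for i in 1; do python3 -m pendant '[{"dx":-0.1,"dy":0,"dz":0,"twist":0},{"dx":-0.15,"dy":0,"dz":0,"twist":0}]' | sed -n '2,4p'; done
python3 -m pendant '[{"dx":-0.1,"dy":0,"dz":0,"twist":0},{"dx":-0.15,"dy":0,"dz":0,"twist":0}]' | sed -n '2,4p'
```

```text
eef_pos: [0.5396, 0.1643, 0.0073]
tcp_rot: [0.778, 0.629, -0.0, 0.0]
contact_force: [0.2, 0.5, -0.7]
eef_pos: [0.5392, 0.1629, 0.0073]
tcp_rot: [0.778, 0.629, -0.0, -0.0]
contact_force: [0.4, 0.6, 0.2]
```

```bash
python3 -m pendant '[{"dx":-0.08,"dy":0,"dz":0,"twist":0},{"dx":-0.15,"dy":0,"dz":0,"twist":0}]' | sed -n '2,4p'
python3 -m pendant '[{"dx":-0.08,"dy":0,"dz":0,"twist":0},{"dx":-0.15,"dy":0,"dz":0,"twist":0}]' | sed -n '2,4p'
```

```text
eef_pos: [0.5389, 0.1614, 0.0073]
tcp_rot: [0.778, 0.629, -0.0, -0.0]
contact_force: [1.3, 0.1, 0.5]
eef_pos: [0.5386, 0.1599, 0.0073]
tcp_rot: [0.778, 0.629, -0.0, -0.0]
contact_force: [-1.3, 0.5, 0.7]
```

```bash
python3 -m pendant '[{"dx":-0.08,"dy":0,"dz":0,"twist":0},{"dx":-0.15,"dy":0,"dz":0,"twist":0}]' | sed -n '2,4p'
python3 -m pendant '[{"dx":-0.08,"dy":0,"dz":0,"twist":0},{"dx":-0.15,"dy":0,"dz":0,"twist":0}]' | sed -n '2,4p'
python3 - <<'E'
from h import *
c=cam("top"); np.save("t3.npy",c,allow_pickle=True)
a=cv2.resize(c["img"][140:265,190:385,::-1],None,fx=4,fy=4,interpolation=cv2.INTER_CUBIC); cv2.imwrite("pics/crop3.png",a)
t=np.load("top.npy",allow_pickle=True).item()
g=lambda q:cv2.cvtColor(q["img"],cv2.COLOR_RGB2GRAY)[145:250,290:380].astype(np.float32)
print(cv2.phaseCorrelate(g(t),g(c)))
k=(slice(155,210),slice(290,355)); print((c["depth"][k]-t["depth"][k]).mean())
E
```

```text
eef_pos: [0.5383, 0.1585, 0.0073]
tcp_rot: [0.778, 0.629, -0.0, -0.0]
contact_force: [0.3, 1.1, 1.4]
eef_pos: [0.5381, 0.1573, 0.0073]
tcp_rot: [0.778, 0.629, 0.0, -0.0]
contact_force: [0.6, 2.2, 0.3]
((0.007771222919032539, -0.0010749473235023288), 0.9992594275454926)
-0.0011674097
```

View pics/crop3.png

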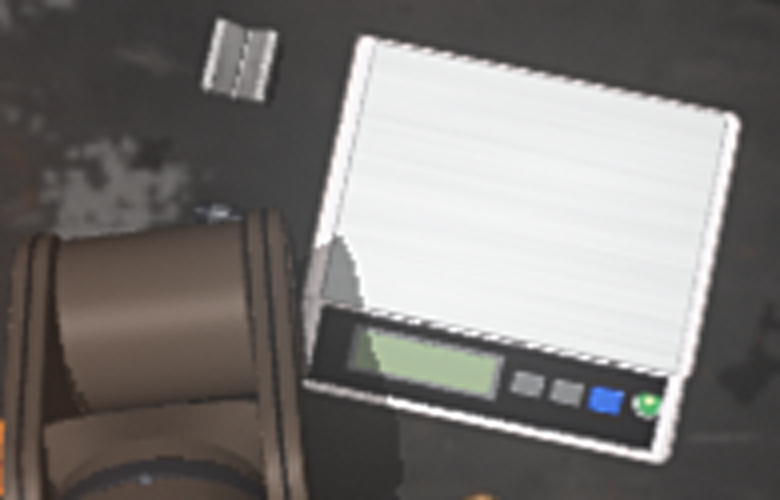

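The scale hasn't moved (shift under 0.01 px). The arm hides the wedge, but the push force has begun to rise, so I'll creep on.

```bash
python3 -m pendant '[{"dx":-0.05,"dy":0,"dz":0,"twist":0},{"dx":-0.07,"dy":0,"dz":0,"twist":0}]' | sed -n '2,4p'
python3 -c "
from plant import ctrl
s=ctrl.get_state();print(s['contact_force'],s['finger_force'],s['wrist_torque'])"
```

```text
eef_pos: [0.5379, 0.1567, 0.0073]
tcp_rot: [0.778, 0.629, 0.0, -0.0]
contact_force: [0.9, 4.0, -0.3]
[ 0.94126223  3.96813351 -0.31286957] 2.0478166891552974 [ 0.61570376 -0.17218218 -0.00698855]
```

```bash
python3 -m pendant '[{"dx":-0.03,"dy":0,"dz":0,"twist":0},{"dx":-0.05,"dy":0,"dz":0,"twist":0},{"dx":-0.05,"dy":0,"dz":0,"twist":0}]' | sed -n '2,4p'
python3 - <<'E'
from h import *
t=np.load("top.npy",allow_pickle=True).item();c=cam("top")
g=lambda q:cv2.cvtColor(q["img"],cv2.COLOR_RGB2GRAY)[145:230,300:380].astype(np.float32)
print(cv2.phaseCorrelate(g(t),g(c)))
E
```

```text
eef_pos: [0.5379, 0.1563, 0.0074]
tcp_rot: [0.778, 0.629, 0.0, -0.0]
contact_force: [1.2, 5.7, -1.2]
((-0.005572880331243368, 0.02432364616221605), 1.000526605712043)
```

```bash
python3 -m pendant '[{"dx":0.5,"dy":0,"dz":0,"twist":0},{"dx":2,"dy":0,"dz":0,"twist":0},{"dx":5,"dy":0,"dz":-1,"twist":0},{"dx":7,"dy":0,"dz":-5,"twist":0},{"dx":7,"dy":0,"dz":-10,"twist":0},{"dx":7,"dy":0,"dz":-12,"twist":0},{"dx":7,"dy":0,"dz":-12,"twist":0}]' | sed -n '1,4p'
python3 -m pendant '[{"dx":0,"dy":0,"dz":0,"twist":0},{"dx":0,"dy":0,"dz":0,"twist":0}]' 0
python3 - <<'E'
from h import *
c=cam("wrist"); np.save("w2.npy",c,allow_pickle=True); save(c,"w2.png")
print(proj(c,[[.523,.0855,0],[.564,.0735,.062]]))
E
```

```text
time: 9.22
eef_pos: [0.5533, 0.2247, 0.1288]
tcp_rot: [0.778, 0.629, 0.001, 0.001]
contact_force: [-0.1, -0.5, 0.0]
time: 9.48
eef_pos: [0.551, 0.2238, 0.1248]
tcp_rot: [0.778, 0.629, -0.002, -0.001]
contact_force: [0.2, 0.6, 0.0]
opening: -0.001
finger_force: 0.0
[[278.22084659 350.19341395]
 [335.16276478 410.14865233]]
```

View pics/w2.png

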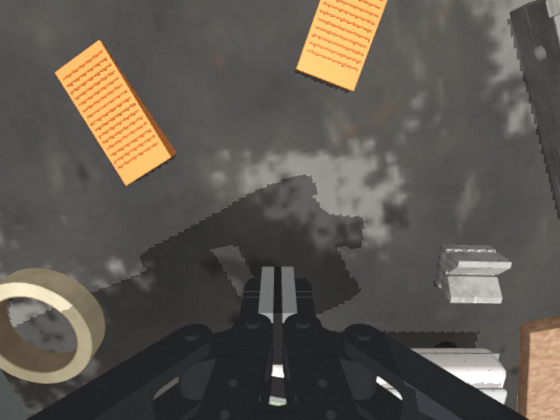

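The gripper hides the wedge in this wrist view; the scale's left edge shows at (440,370). I'll use the fixed cameras.

```bash
python3 - <<'E'
from h import *
c=cam("top");s=cam("scene"); np.save("t4.npy",c,allow_pickle=True); np.save("s4.npy",s,allow_pickle=True)
print(proj(s,[[.523,.0855,0],[.564,.0735,.062]]),proj(c,[[.523,.0855,0],[.564,.0735,.062]]))
a=cv2.resize(c["img"][150:270,200:330,::-1],(520,480),interpolation=cv2.INTER_CUBIC);b=cv2.resize(s["img"][180:300,220:290,::-1],(280,480),interpolation=cv2.INTER_CUBIC)
cv2.imwrite("pics/c4.png",np.hstack([a,b]))
E
```

```text
[[262.20550448 238.57537022]
 [277.91946418 216.85698126]] [[273.85274523 227.10974392]
 [278.8804019  208.23178784]]
```

View pics/c4.png

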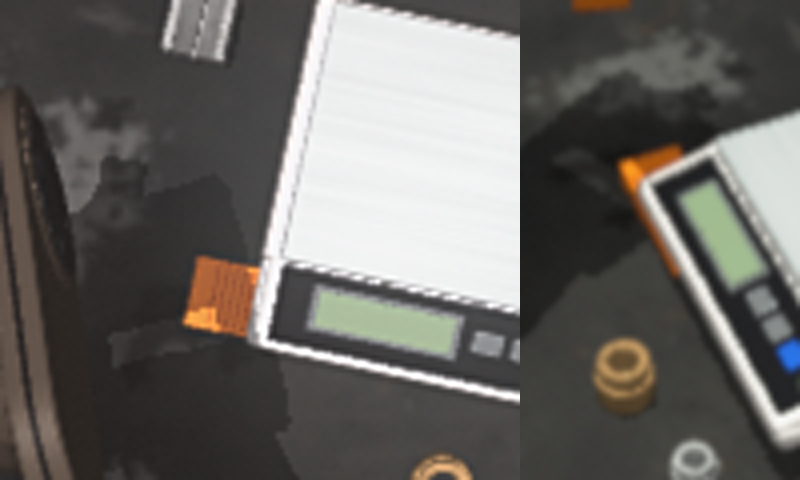

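The wedge is seated under the front left corner, with its back edge at (197,257)–(184,327) in the left panel. I'll check its lateral fit before pressing.

```bash
python3 - <<'E'
from h import *
c=np.load("t4.npy",allow_pickle=True).item()
p=np.array([(197,257),(184,327)])/4+[199.6,149.6]
w=at_z(c,p,.012)[:,:2]; print(w, np.linalg.norm(w[0]-w[1])); e=w[0]-w[1]; e/=np.linalg.norm(e); u=np.array([e[1],-e[0]]); f=np.array([.523,.0855]); m=w.mean(0)
print("heading",np.degrees(np.arctan2(u[1],u[0])),"foot along",(f-m)@u,"foot lateral toward rear",(f-m)@e)
u=np.array([-.2147,-.9767]);e=np.array([.9767,-.2147]);print((f-m)@u,(f-m)@e)
s=ctrl.get_state();M=R.from_quat(s["tcp_rot"]).as_matrix();print(s["eef_pos"],"to pan hover .072",M.T@(np.array([.564,.0735,.072])-s["eef_pos"])*100)
E
```

```text
[[0.5542967  0.14249857]
 [0.51418544 0.15044173]] 0.04089018225180932
heading -101.20126031673547 foot along 0.061992368994196516 foot lateral toward rear 0.0008168775209905454
0.06196300523757986 0.0021111401121523326
[0.55179908 0.22401064 0.12594889] to pan hover .072 [-14.4548368    4.36132724   5.40041628]
```

```bash
python3 -m pendant '[{"dx":-4,"dy":1.2,"dz":0,"twist":0},{"dx":-8,"dy":2.4,"dz":0,"twist":0},{"dx":-12,"dy":3.6,"dz":1,"twist":0},{"dx":-14.4,"dy":4.35,"dz":3,"twist":0},{"dx":-14.4,"dy":4.35,"dz":5,"twist":0},{"dx":-14.4,"dy":4.35,"dz":5.4,"twist":0},{"dx":-14.4,"dy":4.35,"dz":5.4,"twist":0}]'
```

```text
time: 10.5
eef_pos: [0.5645, 0.0754, 0.0729]
tcp_rot: [0.777, 0.629, -0.0, -0.0]
contact_force: [-0.0, 0.3, 0.3]
opening: 0.001
finger_force: 0.0
```

```bash
python3 -m pendant '[{"dx":0,"dy":0,"dz":0.3,"twist":0},{"dx":0,"dy":0,"dz":0.6,"twist":0},{"dx":0,"dy":0,"dz":0.8,"twist":0},{"dx":0,"dy":0,"dz":0.9,"twist":0},{"dx":0,"dy":0,"dz":0.9,"twist":0}]'
```

```text
time: 11.12
eef_pos: [0.5648, 0.0744, 0.0643]
tcp_rot: [0.778, 0.629, -0.0, -0.0]
contact_force: [-0.4, -0.6, -1.1]
opening: -0.001
finger_force: 0.0
```

Position is good; press down in small steps.

```bash
python3 -m pendant '[{"dx":0,"dy":0,"dz":0.1,"twist":0},{"dx":0,"dy":0,"dz":0.2,"twist":0},{"dx":0,"dy":0,"dz":0.2,"twist":0}]' | sed -n '2,4p'
python3 -m pendant '[{"dx":0,"dy":0,"dz":0.05,"twist":0},{"dx":0,"dy":0,"dz":0.1,"twist":0},{"dx":0,"dy":0,"dz":0.1,"twist":0}]' | sed -n '2,4p'
```

```text
eef_pos: [0.5647, 0.0744, 0.0622]
tcp_rot: [0.778, 0.629, -0.0, -0.0]
contact_force: [-0.1, -0.6, 1.2]
eef_pos: [0.5649, 0.0744, 0.0621]
tcp_rot: [0.778, 0.629, -0.0, -0.0]
contact_force: [-3.0, -1.2, 6.1]
```

```bash
python3 -m pendant '[{"dx":0,"dy":-0.02,"dz":0.03,"twist":0},{"dx":-0.01,"dy":-0.05,"dz":0.08,"twist":0},{"dx":-0.01,"dy":-0.05,"dz":0.08,"twist":0},{"dx":-0.01,"dy":-0.05,"dz":0.08,"twist":0}]'
```

```text
time: 12.38
eef_pos: [0.5649, 0.0744, 0.062]
tcp_rot: [0.778, 0.629, 0.0, 0.0]
contact_force: [-3.5, -0.2, 6.8]
opening: -0.0
finger_force: 3.9
```

```bash
python3 -m pendant '[{"dx":0,"dy":-0.03,"dz":0.03,"twist":0},{"dx":0,"dy":-0.06,"dz":0.06,"twist":0},{"dx":0,"dy":-0.06,"dz":0.06,"twist":0},{"dx":0,"dy":-0.06,"dz":0.06,"twist":0},{"dx":0,"dy":-0.06,"dz":0.06,"twist":0},{"dx":0,"dy":-0.06,"dz":0.06,"twist":0},{"dx":0,"dy":-0.06,"dz":0.06,"twist":0},{"dx":0,"dy":-0.06,"dz":0.06,"twist":0}]' | sed -n '1,4p'
python3 - <<'E'
from h import *
c=cam("top");s=cam("scene");t=np.load("top.npy",allow_pickle=True).item();s4=np.load("s4.npy",allow_pickle=True).item()
g=lambda q,r:cv2.cvtColor(q["img"],cv2.COLOR_RGB2GRAY)[r].astype(np.float32)
r=(slice(225,260),slice(305,370));print("top front-right",cv2.phaseCorrelate(g(t,r),g(c,r)))
r=(slice(140,200),slice(330,385));print("top rear-right",cv2.phaseCorrelate(g(t,r),g(c,r)))
r=(slice(220,300),slice(290,370));print("scene",cv2.phaseCorrelate(g(s4,r),g(s,r)))
a=cv2.resize(c["img"][150:270,200:330,::-1],(520,480),interpolation=cv2.INTER_CUBIC);b=cv2.resize(s["img"][180:300,220:290,::-1],(280,480),interpolation=cv2.INTER_CUBIC)
cv2.imwrite("pics/c5.png",np.hstack([a,b])); print(ctrl.get_state()["contact_force"])
E
```

```text
time: 13.38
eef_pos: [0.5649, 0.0744, 0.062]
tcp_rot: [0.778, 0.629, 0.001, 0.001]
contact_force: [-2.8, -0.4, 9.6]
top front-right ((-0.16052536810369844, 0.003583256883359809), 0.6778258523087443)
top rear-right ((0.001444313411287368, 0.0018793194499657773), 1.0044461182090971)
scene ((-0.00032607111812410494, -0.008158781682276128), 0.7721925526857376)
[-1.44274868 -0.91155051  9.14365286]
```

View pics/c5.png

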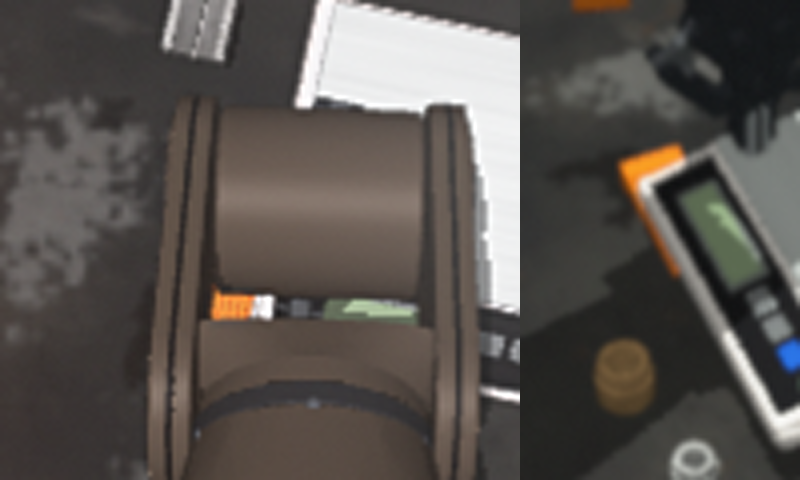

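The fingertip presses the pan corner at about 9 N (755,140 in the right panel). The wedge stays put at (650,170), and neither the scale nor the pan has shifted or dipped (z 62.0 mm). I'm handing in.

```bash
python3 -c "
from plant import ctrl
print(ctrl.sign_off())"
```

```text
the job is handed in; nothing more can be done
None
```

Job handed in at about 13.5 s: the wedge is seated under the front left foot (push stopped at about 6 N). A fingertip is holding the pan corner down at about 9 N, the pan there stayed at 62 mm with no measurable scale shift, and the bushings and V block were not touched.

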